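# Plug a relay module into its board, tongue first under the lip

## Robot

A 6-joint arm with a two-finger parallel gripper is mounted at the origin on the work surface. World frame = base frame: x ahead of the robot, y to its left, z up, the work surface at z = 0. Lengths are in mm, angles in rad, forces in N, time in s.
With the tool pointing down it reaches from about 350 to 775 mm from the base axis. Payload 7.3 kg.
Tool frame: the origin (TCP) lies midway between the tips of the shut fingers; the grasp point (between the pads) lies 19 mm behind it; z points along the fingers, y is the line along which they close (so a half turn about z gives the same grasp; the last joint's range is limited). The gripper opens to 92 mm and grips with 3 to 60 N. Pads are 19 mm wide; open, the fingers measure 130 mm over their backs; the gripper's body (75 mm by 190 mm) begins 47 mm behind the grasp point.
Start: joints at [-1.387, 0.342, 1.524, -0, 1.275, -0.146], TCP at [170.046, -496.718, 226.741] pointing down, gripper open.
Joint ranges: [-2.53, 2.53], [-0.77, 2.02], [0.04, 2.7], [-1, 4.14], [0.28, 2.66], [-3.11, 3.11]. Speed limits (rad/s): [2.57, 2.57, 3.14, 3.14, 3.14, 3.14].

## Interface

Orientations are given as [roll, pitch, yaw] about the fixed x, y, z axes, in that order (R = Rz(yaw) Ry(pitch) Rx(roll)).
In Python, from plant import monitor, optics, workorder gives the robot as it stands. The module is installed in compiled form; this text tells all that it offers.
- The arm moves only by the tool servo_tool, never from a script. Its arguments are lists of equal length, an entry for each row: "linear": the shift along the tool's x, y, z as a fraction of full scale, a list of three; "spin": the turn about the tool's z as a fraction of full scale. In form: {"linear": [[dx, dy, dz], ...], "spin": [spin, ...]}. A call has exactly 8 rows; each row shifts and turns the commanded pose from where the row before left it, along the tool's axes as they then stand; what a row does not reach is not made up. Full scale, the value 1, is 200 mm for a shift and 90 degrees for a turn. A row lasts 1/8 s, in which the tool goes at most 62.5 mm and 10.7 degrees, less where a joint would pass 70% of its speed; a pose out of reach is approached as far as the arm can. A call with a number of a shift or a turn outside -1 to 1 is refused whole. A call with a gripper value outside its range is refused whole. "hand" is the opening, from -1 (shut) to 1 (fully open), set as the call begins (left out, the last holds). The fingers move at their own pace and stop on an object; the grip force is fixed at half the most. Time passes only in rows, so rows that do not move let the fingers close, or fill a call up. It gives the time, the measured TCP pose, the force, the opening and the grip force at its end, in the units of the state.
- monitor.get_obs(): the state, without advancing time (a new reading comes with each control period).
- optics.capture(name): name is "scene" or "top"; returns a dict with "frame" (420x560x3 uint8, blue, green, red), "K" (3x3 intrinsics, pixels), "D" ([k1, k2, p1, p2, k3] as OpenCV has them; the pictures are not rectified), "world_to_cam" (4x4, takes a point from world to camera coordinates). Camera axes: x right, y down, z forward; pixel columns grow to the right and rows downward; lengths in mm; the calibration is good to about 2 mm. A picture is of the moment at which its call begins. There is no depth.
- workorder.close_job(): hands the job in; it is judged then, once.
The state is a dict: "time": time; "joint_positions": joint angles; "dq": joint speeds; "tau": joint torques, N m; "tool_pos": TCP position; "tcp_rot": TCP orientation; "contact_force": force on the tool from outside, world axes, zero at the start; "moment": the same for the moment, N m; "grip_width": finger opening in mm; "finger_force": force on a finger pad.
Only numpy, scipy, OpenCV 4.12 (cv2) and the standard library are available. Lean on these libraries where they do the work, as an engineer would, in place of code of your own. Each camera call takes 0.05 s, during which the arm holds its last target. There are 200 camera calls.

## Task

Fit the black relay module with the orange grip rib onto the carrier on the green board: with its tongue end low, tuck the steel tongue in under the yellow lip, then swing the other end down so that its plug goes into the white socket, and press until it clicks and lies fully home and flat. The carrier may be locked several millimetres off to either side, so feel for it; let go at the end, and leave the red bin, the screwdriver and the jar where they are.

Things in the scene. Friction and masses are not known exactly. Their poses are not given: they have to be found in the camera images.
- module: Black relay module, 0.25 to 0.42 kg, 124 x 50 x 70 mm, standing level on its foot and plug. Origin: bottom plane, mid length and width; x from tongue end to plug end, z up. In mm: grey foot x -46..-30, y -18..18, z 0..20; black body x -46..62, y -25..25, z 20..46, yellow stripe across its top at the tongue end.
- toe (a point): On the module: middle of the bottom edge of the steel tongue's free end, at (-62, 0, 0) mm in the module's frame, same axes. Tongue: x -62..-46, y -18..18, z 0..6 mm in the module's frame.
- rib (a point): On the module: centre of the top of the orange grip rib, at (18, 0, 70) mm in the module's frame, same axes. Rib: 50 mm along x, 16 mm wide across y (grip it there), 24 mm high, z 46..70.
- plug (a point): On the module: centre of the plug's underside, at (37, 0, 0) mm in the module's frame, same axes. Plug: 34 mm along x, 30 mm along y, z 0..20 below the body; from z 8 up its +x face is cut back 3 mm, leaving a ledge.
- dock: Green circuit board 186 x 124 mm on a blue holder, fixed to the bench, turned at most 20 degrees from the robot's x. Origin on the bench under the module's place; x from the yellow lip housing (robot's end) to the white socket, z up. Board top at z 26 mm. Small parts beside the module's place stand at most 14 mm above the board.
- seat (a point): Fixed on the dock, dock's axes, 29 mm above its origin, level with the top of the aluminium carrier plate that bears lip and socket. Home: module's origin here, same axes, resting on the plate, up to 1 mm towards -x, but y as the carrier's: the carrier was locked up to 8 mm to either side along y, lip and socket together. Its shift is in no pose: feel or look for it.
- bin: Red open bin 85 x 120 x 50 mm, origin under its centre; to be left alone.
- screwdriver: Screwdriver 190 mm long with green handle, lying on the bench; to be left alone.
- flux: Amber jar, 48 mm diameter, 75 mm high, origin under its centre; to be left alone.
- lip_mid (a point): Lower free edge of the yellow lip, if the carrier is centred: (-53, 0, 10.5) mm in the seat's frame. Lip x -63..-53, z 10.5..15.5; stop wall at x -63; cheeks with inner faces y -20, 20, outer -28, 28, x -63..-42, top z 15.5 (y plus the shift). The tongue enters only with the plug end raised: 15 to 18 degrees of tilt clears the socket and passes under the lip.
- socket_mid (a point): Centre of the mouth of the hole in the white socket block, if the carrier is centred: (35.75, 0, 18) mm in the seat's frame, dock's axes. Block: x 6..68, y -28..28, z 0..18. Hole down to the plate: x 16..55.5, y -16.25..16.25, 2 mm chamfer at the mouth (y plus the carrier's shift).
- roller_mid (a point): Front at rest, carrier centred, of a spring roller in the socket hole's +x wall: (51, 0, 11) mm in the seat's frame; radius 6, 22 mm long along y. The plug pushes it back 3 mm (6 to 8 N) and it clicks over the plug's ledge and holds the plug down. With the tongue as pivot, about 5 to 15 N of downward push at the rib does it; the weight alone does not.
Mind the look-alikes: they are no part of the job. There is more than one size of the module; the job needs the middle-sized.

How it is judged:
By the outcome, as a careful person would: the job done as asked, in the order asked, and still so for the second after the job is handed in, with the robot touching nothing.
It also fails if it takes over 51 s, if anything falls off the work surface, if the arm or the gripper's body presses on something with over 40 N, if the wrist force passes 120 N, or if a joint passes its speed limit or range.

## Working session

There is one attempt and no reset: what is moved stays moved. The work goes in short steps, Python scripts to look and compute and a tool call to move; the robot and the scene stay as the last step left them, time stands still between calls to the robot, and variables do not carry over. Pictures are saved under pics/ and viewed, at most 10 in all, crops included, and the job is handed in when it is done.

Besides the shell and the picture viewer there is one more tool, called after "Call:" in YAML: its name, and indented under it one key for each argument. servo_tool: Moves the arm, as the interface text tells. Shift numbers are shares of 200 mm and turn numbers shares of 90 degrees, none past 1 either way. Its arguments: {"type":"object","properties":{"linear":{"type":"array","items":{"type":"array","items":{"type":"number","minimum":-1,"maximum":1}}},"spin":{"type":"array","items":{"type":"number","minimum":-1,"maximum":1}},"hand":{"type":"number"}},"required":["linear","spin"]}

```bash
mkdir -p pics; ls; python3 - <<'E'
from plant import monitor, optics
import cv2,numpy as np
o=monitor.get_obs();print(o)
for n in("scene","top"):
    c=optics.capture(n);cv2.imwrite(f"pics/{n}0.png",c["frame"]);print(n,c["K"],c["D"],c["world_to_cam"])
E
```

```text
pics
{'time': 0.0, 'joint_positions': array([-1.38699718e+00,  3.42750235e-01,  1.52501799e+00,  4.60630325e-07,
        1.27541401e+00, -1.46011864e-01]), 'dq': array([-0.00011628, -0.00170188, -0.00166424,  0.00033669, -0.0005699 ,
       -0.00034556]), 'tau': array([ 6.68747853e-04, -4.31236446e+01, -2.44218725e+01,  7.16781802e-02,
        5.58944349e-02, -1.18532730e-04]), 'tool_pos': array([ 169.96777116, -496.28897494,  226.03035514]), 'tcp_rot': array([-3.14002005e+00, -2.31709177e-04,  3.29810689e-01]), 'contact_force': array([0.58284179, 0.33579636, 0.58770323]), 'moment': array([-0.04731604,  0.02037534,  0.00083924]), 'finger_force': 0.0, 'grip_width': 91.61551843016812}
scene [[518.85274218   0.         274.4326262 ]
 [  0.         518.85274218 210.14895685]
 [  0.           0.           1.        ]] [-0.02090421  0.          0.          0.          0.        ] [[ 8.26668838e-01  5.62688746e-01  9.16482773e-05 -4.47965713e+02]
 [ 4.03868776e-01 -5.93226558e-01 -6.96399499e-01 -2.14277589e+02]
 [-3.91801792e-01  5.75728778e-01 -7.17654325e-01  1.38737619e+03]
 [ 0.00000000e+00  0.00000000e+00  0.00000000e+00  1.00000000e+00]]
top [[460.0058926    0.         280.61965908]
 [  0.         460.0058926  213.05578695]
 [  0.           0.           1.        ]] [-0.04716778  0.          0.          0.          0.        ] [[-2.29625846e-02 -9.99328264e-01 -2.85611667e-02 -1.46532364e+01]
 [-9.95607760e-01  2.54520857e-02 -9.00965025e-02  5.64457410e+02]
 [ 9.07629227e-02  2.63668706e-02 -9.95523420e-01  9.03421777e+02]
 [ 0.00000000e+00  0.00000000e+00  0.00000000e+00  1.00000000e+00]]
```

View images.

View pics/scene0.png

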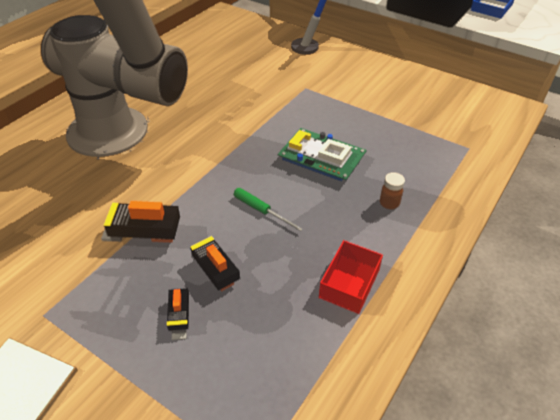

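View pics/top0.png

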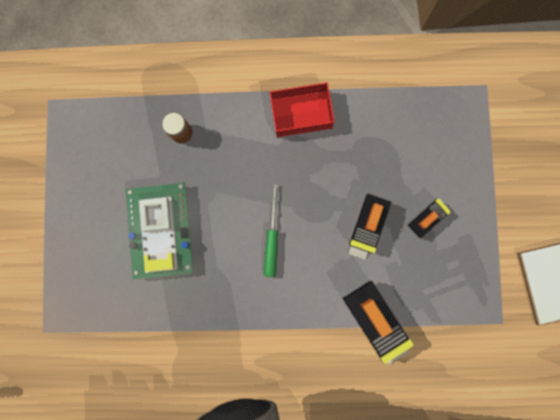

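The top view shows three black modules with orange ribs: large at (378,322), middle at (371,225) and small at (430,218). The dock is at (158,232), lip end at the bottom of the picture (towards the robot). The middle one fits the "middle-sized" description. I'll confirm it in one crop and measure.

```bash
cat > h.py <<'E'
import cv2,numpy as np
from plant import monitor, optics
def cap(n): return optics.capture(n)
def ray(c,uv):
    p=cv2.undistortPoints(np.array([[uv]],float),c["K"],c["D"])[0,0]
    M=c["world_to_cam"];R=M[:3,:3];o=-R.T@M[:3,3];d=R.T@np.r_[p,1];return o,d
def onz(c,uv,z):
    o,d=ray(c,uv);return o+d*(z-o[2])/d[2]
def tri(c1,u1,c2,u2):
    (o1,d1),(o2,d2)=ray(c1,u1),ray(c2,u2)
    s=np.linalg.lstsq(np.c_[d1,-d2],o2-o1,rcond=None)[0]
    a,b=o1+s[0]*d1,o2+s[1]*d2;return (a+b)/2,np.linalg.norm(a-b)
def proj(c,P):
    M=c["world_to_cam"];return cv2.projectPoints(np.array(P,float).reshape(-1,1,3),cv2.Rodrigues(M[:3,:3])[0],M[:3,3],c["K"],c["D"])[0][:,0]
def mask(f,lo,hi):
    return cv2.inRange(cv2.cvtColor(f,cv2.COLOR_BGR2HSV),np.array(lo),np.array(hi))
def blobs(m,amin=25):
    cs=cv2.findContours(m,cv2.RETR_EXTERNAL,cv2.CHAIN_APPROX_NONE)[0]
    return [(cv2.contourArea(k),cv2.minAreaRect(k),k) for k in cs if cv2.contourArea(k)>amin]
OR=((4,150,120),(17,255,255));YE=((23,140,110),(33,255,255));GR=((50,80,20),(85,255,200))
E
python3 - <<'E'
from h import *
C={}
for n in("scene","top"):
    c=C[n]=cap(n);f=c["frame"]
    for nm,k in(("or",OR),("ye",YE),("gr",GR)):
        for a,r,_ in blobs(mask(f,*k)): print(n,nm,a,np.round(r[0],1),np.round(r[1],1),round(r[2],1))
t=C["top"]["frame"];s=C["scene"]["frame"]
R=lambda i,x,y,w,h:cv2.resize(i[y:y+h,x:x+w],(400,300),interpolation=cv2.INTER_CUBIC)
cv2.imwrite("pics/c1.png",np.vstack([np.hstack([R(t,335,185,133,100),R(t,95,180,133,100)]),np.hstack([R(s,160,210,133,100),R(s,255,100,133,100)])]))
E
```

```text
scene or 143.0 [176.5 299.5] [21.  7.] 90.0
scene or 252.5 [216.3 256.8] [28.4 11.6] 53.1
scene or 588.5 [145.5 209.5] [35.6 18.5] 3.2
scene ye 73.5 [176.9 322.1] [ 4.7 20.3] 85.2
scene ye 84.0 [201.7 242.9] [ 4.  24.6] 63.4
scene ye 146.0 [110.8 213.9] [ 7.  25.5] 20.6
scene ye 148.0 [298.8 138.8] [12.  22.6] 45.0
scene gr 341.0 [251.4 200.3] [38.8 10.3] 31.0
scene gr 26.5 [306.1 160.7] [12.3  8.7] 21.8
scene gr 497.0 [340.2 165.4] [27.6 57.1] 69.8
scene gr 116.5 [289.  154.5] [17.7 13.4] 45.0
scene gr 32.0 [312.3 134.6] [14.9  4.7] 18.4
top or 468.5 [376.6 317.7] [39.7 13.1] 57.5
top or 132.0 [428.6 219.6] [ 7.8 20. ] 48.4
top or 251.0 [374.  216.7] [10.4 27.2] 18.4
top ye 221.5 [396.7 351.1] [ 8.1 35. ] 57.1
top ye 232.5 [158.3 261.8] [13.7 27.8] 85.0
top ye 110.0 [362.5 245.6] [25.4  5.5] 20.6
top ye 41.5 [442.3 206.3] [17.7  2.8] 45.0
top gr 69.5 [137.4 264.1] [16.5 10.4] 79.7
top gr 156.0 [183.6 251.1] [25.3 12. ] 80.5
top gr 463.0 [270.6 253. ] [11.5 46.3] 3.8
top gr 385.0 [151.6 191.3] [16.1 54.7] 71.6
```

View pics/c1.png

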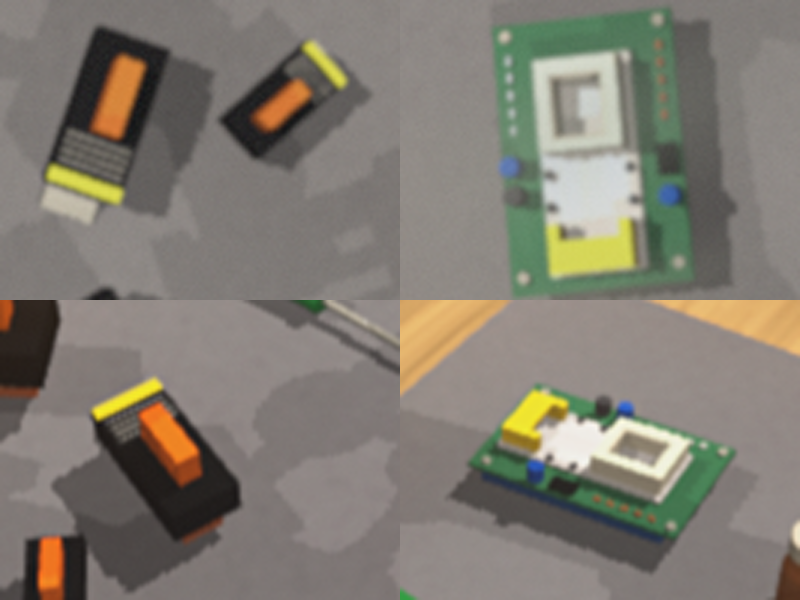

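The crop shows the module with its rib at top px (374,217) and steel tongue at (358,253). It is middle in size and the only one whose rib measures about 50 x 16 mm. The dock has its screws at about (130,193), (180,186), (136,272) and (187,267). Its socket is at (154,216) and its lip at (158,262).

```bash
cat > meas.py <<'E'
from h import *
def cen(f,uv,r=4):
    g=cv2.cvtColor(f,cv2.COLOR_BGR2HSV).astype(float);x,y=map(int,np.round(uv))
    yy,xx=np.mgrid[y-r:y+r+1,x-r:x+r+1];w=(255-g[yy,xx,1]);w=np.clip(w-np.median(w)-20,0,None)
    return np.array([(w*xx).sum(),(w*yy).sum()])/w.sum()
def dockpose(T,S):
    tp=[(129.6,192.6),(180.5,186.3),(135.9,272.4),(187.4,267)];sp=[(363.7,150.5),(344.8,174.8),(301.2,129.6),(283.9,153.2)]
    P=[]
    for a,b in zip(tp,sp):
        a=cen(T["frame"],a);b=cen(S["frame"],b,3);p,e=tri(T,a,S,b);z=onz(T,a,26)
        print("screw",a.round(1),b.round(1),p.round(1),round(e,1),"top@26",z.round(1));P.append(z)
    P=np.array(P);v=P[0]+P[1]-P[2]-P[3];u=P[0]+P[2]-P[1]-P[3]
    print("yaw",np.degrees([np.arctan2(v[1],v[0]),np.arctan2(-u[0],u[1])]),"len",np.linalg.norm(v)/2,np.linalg.norm(u)/2)
    return P.mean(0)[:2],np.arctan2(v[1],v[0])
E
python3 - <<'E'
from meas import *
T,S=cap("top"),cap("scene")
c,th=dockpose(T,S);print("dock centre",c,np.degrees(th))
# rib & module
pr,e=tri(T,(374,216.7),S,(216.3,256.8));print("rib tri",pr,e,"top@70",onz(T,(374,216.7),70))
ps,e=tri(T,(362.5,245.6),S,(201.7,242.9));print("stripe tri",ps,e,"top@46",onz(T,(362.5,245.6),46))
for n,c0 in(("T",T),("S",S)):
    print(n,"cam",-c0["world_to_cam"][:3,:3].T@c0["world_to_cam"][:3,3])
a,r,k=[b for b in blobs(mask(T["frame"],*OR)) if abs(b[1][0][0]-374)<4][0]
W=np.array([onz(T,q[0],70)[:2] for q in k]);print("rib rect",cv2.minAreaRect(W.astype(np.float32)))
m=(cv2.cvtColor(T["frame"],cv2.COLOR_BGR2GRAY)<60).astype(np.uint8)*255
for a,r,k in blobs(m,150):
    W=np.array([onz(T,q[0],46)[:2] for q in k]);print("dark",np.round(r[0]),cv2.minAreaRect(W.astype(np.float32)))
# edge profiles in dock frame
g=cv2.cvtColor(T["frame"],cv2.COLOR_BGR2GRAY).astype(np.float32)
ex=np.array([np.cos(th),np.sin(th)]);ey=np.array([-ex[1],ex[0]])
def prof(xs,z,img,ys=np.arange(-45,46,2.)):
    return ys,np.mean([[img[0] if 0 else cv2.getRectSubPix(img,(1,1),tuple(map(float,proj(T,[*(c+x*ex+y*ey),z])[0])))[0,0] for y in ys] for x in xs],0)
ys,p=prof([58,60,62,64,66],47,g);print("sock far",list(zip(ys,p.round())))
ys,p=prof([30,35,40],47,g);print("hole",list(zip(ys,p.round())))
ys,p=prof([-61,-59,-57,-55],44.5,g);print("lip",list(zip(ys,p.round())))
E
```

```text
** On entry to DLASCL parameter number  4 had an illegal value
 ** On entry to DLASCL parameter number  4 had an illegal value
 ** On entry to DLASCL parameter number  4 had an illegal value
 ** On entry to DLASCL parameter number  4 had an illegal value
 ** On entry to DLASCL parameter number  5 had an illegal value
 ** On entry to DLASCL parameter number  4 had an illegal valuemeas.py:5: RuntimeWarning: invalid value encountered in divide
  return np.array([(w*xx).sum(),(w*yy).sum()])/w.sum()
Traceback (most recent call last):
  File "meas.py", line 10, in dockpose
    a=cen(T["frame"],a);b=cen(S["frame"],b,3);p,e=tri(T,a,S,b);z=onz(T,a,26)
                                                  ~~~^^^^^^^^^
  File "h.py", line 11, in tri
    s=np.linalg.lstsq(np.c_[d1,-d2],o2-o1,rcond=None)[0]
      ~~~~~~~~~~~~~~~^^^^^^^^^^^^^^^^^^^^^^^^^^^^^^^^
numpy.linalg.LinAlgError: SVD did not converge in Linear Least Squares
```

```bash
sed -i 's/g=cv2.cvtColor(f,cv2.COLOR_BGR2HSV).astype(float);/g=f.astype(float);/; s/w=(255-g\[yy,xx,1\]);w=np.clip(w-np.median(w)-20,0,None)/w=g[yy,xx,2]-np.median(g[yy,xx,2]);w=np.clip(w-.35*w.max(),0,None)*(np.hypot(xx-uv[0],yy-uv[1])<3)/' meas.py
cat > m1.py <<'E'
from meas import *
T,S=cap("top"),cap("scene")
c,th=dockpose(T,S);print("dock centre",c,np.degrees(th))
pr,e=tri(T,(374,216.7),S,(216.3,256.8));print("rib tri",pr,e,"top@70",onz(T,(374,216.7),70))
ps,e=tri(T,(362.5,245.6),S,(201.7,242.9));print("stripe tri",ps,e,"top@46",onz(T,(362.5,245.6),46))
for n,c0 in(("T",T),("S",S)):
    print(n,"cam",-c0["world_to_cam"][:3,:3].T@c0["world_to_cam"][:3,3])
a,r,k=[b for b in blobs(mask(T["frame"],*OR)) if abs(b[1][0][0]-374)<4][0]
W=np.array([onz(T,q[0],70)[:2] for q in k]);print("rib rect",cv2.minAreaRect(W.astype(np.float32)))
g=cv2.cvtColor(T["frame"],cv2.COLOR_BGR2GRAY).astype(np.float32)
ex=np.array([np.cos(th),np.sin(th)]);ey=np.array([-ex[1],ex[0]])
def prof(xs,z,img,ys=np.arange(-45,46,3.)):
    P=[proj(T,[*(c+x*ex+y*ey),z])[0] for x in xs for y in ys]
    v=cv2.remap(img,np.float32(P)[:,:1],np.float32(P)[:,1:],cv2.INTER_LINEAR).reshape(len(xs),-1).mean(0)
    print(" ".join(f"{y:.0f}:{a:.0f}" for y,a in zip(ys,v)))
prof([58,60,62,64,66],47,g);prof([30,35,40],47,g);prof([-61,-59,-57,-55],44.5,g)
E
python3 m1.py
```

```text
screw [129.3 191.8] [362. 150.] [615.1 281.7  24.6] 2.0 top@26 [615.7 281.8  26. ]
screw [180.1 186. ] [344.8 174.8] [624.3 175.8  24.9] 1.5 top@26 [624.7 176.   26. ]
screw [135.5 272.3] [300.8 131.4] [447.9 267.3  20.1] 8.0 top@26 [451.1 268.   26. ]
screw [187.2 266.9] [283.4 152.8] [459.3 162.   24.4] 1.5 top@26 [459.9 162.1  26. ]
yaw [4.80530444 4.83258231] len 165.30899486329548 106.22081719921292
dock centre [537.84613962 222.00732728] 4.80530443600138
rib tri [ 548.75835988 -210.17332294   59.32159877] 0.982779969983276 top@70 [ 548.29634628 -207.96727676   70.        ]
stripe tri [ 493.13169774 -188.73653052   43.52058066] 2.6858042416961037 top@46 [ 494.10312457 -187.47588047   46.        ]
T cam [479.64450039 -52.83041675 949.81466186]
S cam [1000.43580234 -673.80229244  846.47477473]
rib rect ((357.9855041503906, -205.25547790527344), (73.12193298339844, 24.754077911376953), 31.043119430541992)
-45:107 -42:103 -39:110 -36:133 -33:137 -30:127 -27:136 -24:147 -21:148 -18:146 -15:146 -12:147 -9:148 -6:148 -3:148 0:148 3:147 6:148 9:148 12:149 15:149 18:148 21:147 24:149 27:141 30:125 33:117 36:116 39:113 42:129 45:151
-45:94 -42:94 -39:104 -36:126 -33:123 -30:121 -27:171 -24:202 -21:205 -18:200 -15:189 -12:186 -9:189 -6:190 -3:186 0:163 3:152 6:155 9:149 12:122 15:123 18:171 21:203 24:209 27:191 30:144 33:122 36:121 39:121 42:134 45:153
-45:81 -42:75 -39:83 -36:116 -33:125 -30:116 -27:166 -24:199 -21:204 -18:208 -15:208 -12:207 -9:206 -6:207 -3:207 0:204 3:184 6:160 9:153 12:153 15:140 18:130 21:173 24:199 27:185 30:141 33:118 36:118 39:119 42:120 45:120
```

```bash
cat >> m1.py <<'E'
print("X")
def profx(ys,z,xs):
    P=[proj(T,[*(c+x*ex+y*ey),z])[0] for y in ys for x in xs]
    for ch in (0,2):
        v=cv2.remap(T["frame"][:,:,ch].astype(np.float32),np.float32(P)[:,:1],np.float32(P)[:,1:],cv2.INTER_LINEAR).reshape(len(ys),-1).mean(0)
        print(ch," ".join(f"{y:.0f}:{a:.0f}" for y,a in zip(xs,v)))
xs=np.arange(-80,80,3.)
profx([-24,-22],47,xs);profx([22,24],47,xs);profx([-12,-6,0,6],44.5,xs)
t=T["frame"][175:285,105:215];cv2.imwrite("pics/dock.png",cv2.resize(t,(600,600),interpolation=cv2.INTER_CUBIC))
E
python3 m1.py | sed -n '/X/,$p'
```

```text
X
0 -80:95 -77:88 -74:88 -71:89 -68:89 -65:89 -62:93 -59:99 -56:100 -53:109 -50:156 -47:195 -44:199 -41:199 -38:204 -35:213 -32:216 -29:215 -26:215 -23:214 -20:214 -17:214 -14:214 -11:200 -8:166 -5:146 -2:158 1:187 4:190 7:191 10:191 13:190 16:190 19:190 22:188 25:190 28:191 31:191 34:192 37:194 40:194 43:194 46:196 49:196 52:195 55:197 58:190 61:146 64:99 67:90 70:90 73:91 76:91 79:91
2 -80:209 -77:213 -74:213 -71:214 -68:214 -65:214 -62:215 -59:215 -56:215 -53:215 -50:214 -47:214 -44:214 -41:213 -38:213 -35:212 -32:212 -29:212 -26:210 -23:209 -20:209 -17:208 -14:208 -11:198 -8:174 -5:160 -2:171 1:197 4:201 7:201 10:201 13:201 16:200 19:200 22:198 25:200 28:200 31:200 34:202 37:204 40:203 43:205 46:206 49:206 52:207 55:209 58:202 61:151 64:92 67:80 70:81 73:81 76:81 79:81
0 -80:103 -77:89 -74:89 -71:91 -68:92 -65:92 -62:91 -59:89 -56:87 -53:95 -50:144 -47:190 -44:186 -41:140 -38:119 -35:168 -32:205 -29:212 -26:212 -23:203 -20:160 -17:121 -14:156 -11:198 -8:205 -5:191 -2:175 1:186 4:192 7:193 10:192 13:192 16:193 19:193 22:195 25:194 28:196 31:197 34:196 37:198 40:198 43:199 46:200 4
[... 549 characters left out ...]
-47:209 -44:213 -41:213 -38:213 -35:213 -32:212 -29:211 -26:210 -23:210 -20:209 -17:208 -14:207 -11:202 -8:174 -5:145 -2:155 1:185 4:189 7:175 10:162 13:159 16:160 19:169 22:180 25:182 28:182 31:182 34:181 37:172 40:148 43:126 46:133 49:168 52:195 55:201 58:197 61:155 64:102 67:90 70:90 73:90 76:92 79:95
2 -80:209 -77:213 -74:214 -71:214 -68:214 -65:214 -62:210 -59:200 -56:199 -53:207 -50:213 -47:214 -44:213 -41:212 -38:212 -35:211 -32:211 -29:210 -26:209 -23:209 -20:207 -17:206 -14:206 -11:201 -8:179 -5:157 -2:166 1:195 4:202 7:192 10:177 13:171 16:172 19:179 22:185 25:186 28:187 31:187 34:186 37:179 40:159 43:140 46:151 49:188 52:208 55:211 58:205 61:158 64:96 67:81 70:81 73:80 76:81 79:84
```

View pics/dock.png

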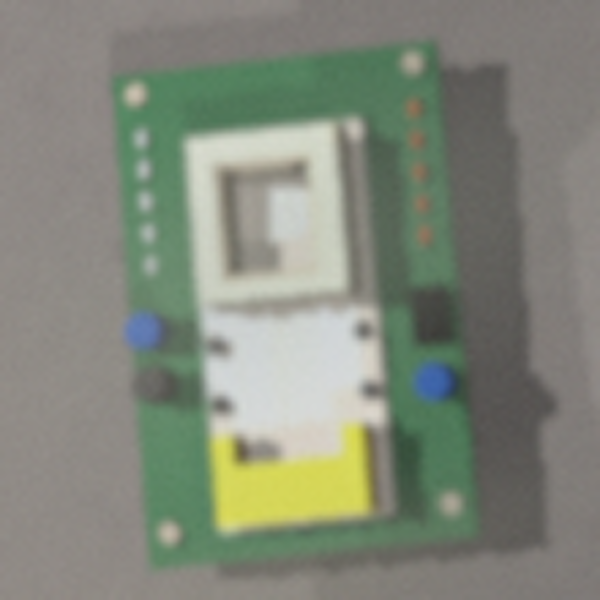

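The enlarged dock shows the socket's top face at about (265,213) and the lip at (290,480) in the crop. The carrier looks nearly centred, about +0.5 mm. Next I'll refine the module's pose.

```bash
python3 - <<'E'
from h import *
T,S=cap("top"),cap("scene")
a,r,k=min([b for b in blobs(mask(T["frame"],*OR))],key=lambda b:np.hypot(b[1][0][0]-374,b[1][0][1]-216.7))
W=np.array([onz(T,q[0],70)[:2] for q in k]);print("rib",cv2.minAreaRect(W.astype(np.float32)))
a,r,k=min([b for b in blobs(mask(T["frame"],*YE))],key=lambda b:np.hypot(b[1][0][0]-362,b[1][0][1]-245))
W=np.array([onz(T,q[0],46)[:2] for q in k]);print("stripe",cv2.minAreaRect(W.astype(np.float32)))
g=T["frame"].max(2);m=((g<75)*255).astype(np.uint8);m[:, :335]=0;m[:,405:]=0;m[:185]=0;m[262:]=0
m|=cv2.bitwise_and(mask(T["frame"],*YE),cv2.inRange(np.indices(m.shape)[1],335,405)); 
for a,r,k in blobs(m,100):
    W=np.array([onz(T,q[0],46)[:2] for q in k]);print("body",cv2.minAreaRect(W.astype(np.float32)))
E
```

```text
rib ((548.4210205078125, -207.87850952148438), (19.85776710510254, 52.407432556152344), 69.33548736572266)
stripe ((493.923583984375, -187.30856323242188), (49.25911331176758, 10.705217361450195), 68.50231170654297)
body ((288.3092041015625, -241.3452911376953), (13.639518737792969, 57.63850402832031), 31.710405349731445)
body ((538.5596313476562, -204.83558654785156), (52.779258728027344, 106.8236312866211), 68.895751953125)
```

Call:
servo_tool:
  linear:
    - [0,0,0]
    - [0,0,0]
    - [0,0,0]
    - [0,0,0]
    - [0.14,-0.238,0]
    - [0.14,-0.238,0]
    - [0.14,-0.238,0]
    - [0.14,-0.238,0]
  spin: [0.111,0.111,0.111,0.111,0,0,0,0]
  hand: 1

```text
time: 1.6
tool_pos: [344.2, -358.2, 226.9]
tcp_rot: [3.141, -0.001, -0.368]
contact_force: [0.3, -0.9, 0.3]
grip_width: 91.8
finger_force: 0.0
```

Call:
servo_tool:
  linear:
    - [0.124,-0.213,0]
    - [0.124,-0.213,0]
    - [0.124,-0.213,0]
    - [0.124,-0.213,0]
    - [0.124,-0.213,0]
    - [0,0,0.2]
    - [0,0,0.2]
    - [0,0,0.2]
  spin: [0,0,0,0,0,0,0,0]

```text
time: 2.6
tool_pos: [535.4, -204.8, 105.6]
tcp_rot: [3.141, -0.0, -0.367]
contact_force: [0.3, 0.4, -1.3]
grip_width: 91.7
finger_force: 0.0
```

Call:
servo_tool:
  linear:
    - [0.005,-0.003,0.15]
    - [0,0,0.09]
    - [0,0,0.04]
    - [0,0,0]
    - [0,0,0]
    - [0,0,0]
    - [0,0,0]
    - [0,0,0]
  spin: [0,0,0,0,0,0,0,0]

```text
time: 3.6
tool_pos: [536.5, -205.0, 51.0]
tcp_rot: [3.141, -0.0, -0.368]
contact_force: [-0.3, -0.4, -0.4]
grip_width: 92.0
finger_force: 0.0
```

Call:
servo_tool:
  linear:
    - [0,0,0]
    - [0,0,0]
    - [0,0,0]
    - [0,0,0]
    - [0,0,0]
    - [0,0,0]
    - [0,0,0]
    - [0,0,0]
  spin: [0,0,0,0,0,0,0,0]
  hand: -1

```text
time: 4.6
tool_pos: [536.4, -205.0, 50.7]
tcp_rot: [3.141, -0.0, -0.368]
contact_force: [-0.3, -1.2, 1.7]
grip_width: 16.3
finger_force: 0.9
```

Call:
servo_tool:
  linear:
    - [0,0,-0.1]
    - [0,0,-0.25]
    - [0,0,-0.25]
    - [0,0,0]
    - [0,0,0]
    - [0,0,0]
    - [-0.052,-0.266,0]
    - [-0.052,-0.266,0]
  spin: [0,0,0,-0.096,-0.096,-0.096,0,0]

```text
time: 5.6
tool_pos: [505.6, -99.6, 169.7]
tcp_rot: [-3.141, 0.002, 0.083]
contact_force: [1.6, 0.9, -3.7]
grip_width: 15.7
finger_force: 29.9
```

Call:
servo_tool:
  linear:
    - [-0.052,-0.266,0]
    - [-0.052,-0.266,0]
    - [-0.052,-0.266,0]
    - [-0.052,-0.266,0]
    - [-0.052,-0.266,0]
    - [-0.052,-0.266,0]
    - [0,0,0]
    - [0,0,0]
  spin: [0,0,0,0,0,0,0,0]

```text
time: 6.6
tool_pos: [417.1, 211.9, 170.3]
tcp_rot: [3.141, 0.001, 0.086]
contact_force: [0.0, -0.7, -4.7]
grip_width: 16.1
finger_force: 30.0
```

```bash
python3 - <<'E'
from h import *
T,S=cap("top"),cap("scene")
for n,c in(("top",T),("scene",S)):
    for nm,k in(("or",OR),("ye",YE)):
        for a,r,_ in blobs(mask(c["frame"],*k)): print(n,nm,a,np.round(r[0],1),np.round(r[1],1),round(r[2],1))
R=lambda i,x,y,w,h:cv2.resize(i[y:y+h,x:x+w],(400,400),interpolation=cv2.INTER_CUBIC)
cv2.imwrite("pics/h1.png",np.hstack([R(T["frame"],90,180,140,140),R(S["frame"],230,60,140,140)]))
E
```

```text
top or 449.5 [376.8 317.5] [39.7 12.7] 57.5
top or 134.0 [428.6 219.6] [ 7.9 20. ] 48.4
top ye 194.0 [396.8 351.2] [ 8. 35.] 57.0
top ye 137.5 [163.5 261.6] [13.2 17.9] 80.5
top ye 41.5 [442.3 206.3] [17.7  2.8] 45.0
scene or 141.0 [176.5 299.5] [21.  7.] 90.0
scene or 580.5 [145.5 209.3] [35.4 18.7] 2.7
scene or 151.5 [289.2  86.9] [16.4 12.4] 20.6
scene ye 71.5 [176.9 322.2] [ 4.6 20.2] 85.6
scene ye 116.5 [110.8 213.9] [ 6.7 25.5] 20.6
scene ye 144.0 [299.  138.5] [12.  21.9] 45.0
```

View pics/h1.png

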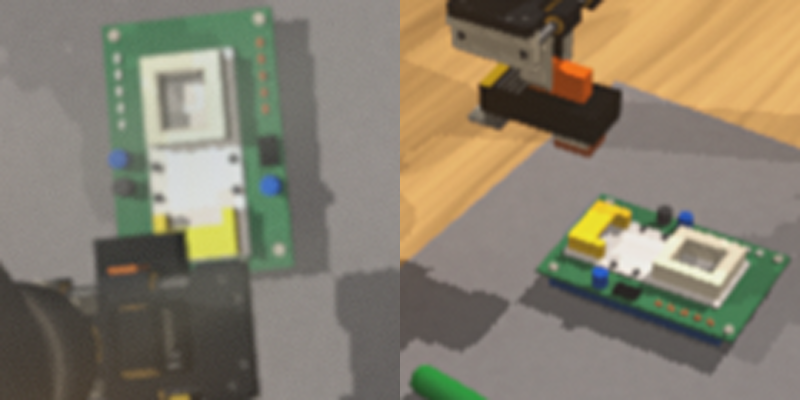

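The right half shows the module held level above and behind the lip, with its plug end at about (595,140). I'll go down onto the lip housing's outer edge to tilt it in the grip.

Call:
servo_tool:
  linear:
    - [0,0,0.2]
    - [0,0,0.13]
    - [0,0,0.01]
    - [0,0,0.01]
    - [0,0,0.01]
    - [0,0,0.01]
    - [0,0,0.01]
    - [0,0,0]
  spin: [0,0,0,0,0,0,0,0]

```text
time: 7.7
tool_pos: [417.6, 212.2, 95.1]
tcp_rot: [-3.142, -0.001, 0.085]
contact_force: [-0.9, -0.9, -0.4]
grip_width: 16.1
finger_force: 30.0
```

Call:
servo_tool:
  linear:
    - [0,0,0.01]
    - [0,0,0.01]
    - [0,0,0.005]
    - [0,0,0.005]
    - [0,0,0]
    - [0,0,0]
    - [0,0,0]
    - [0,0,0]
  spin: [0,0,0,0,0,0,0,0]

```text
time: 8.7
tool_pos: [414.2, 212.1, 90.1]
tcp_rot: [3.141, 0.006, 0.085]
contact_force: [-17.0, -1.8, 23.2]
grip_width: 15.8
finger_force: 30.0
```

```bash
python3 - <<'E'
from h import *
T,S=cap("top"),cap("scene");print(monitor.get_obs()["moment"])
R=lambda i,x,y,w,h:cv2.resize(i[y:y+h,x:x+w],(400,400),interpolation=cv2.INTER_CUBIC)
cv2.imwrite("pics/h2.png",np.hstack([R(T["frame"],90,180,140,140),R(S["frame"],240,80,100,100)]))
E
```

```text
[-0.11998573  2.60626817 -0.01278146]
```

View pics/h2.png

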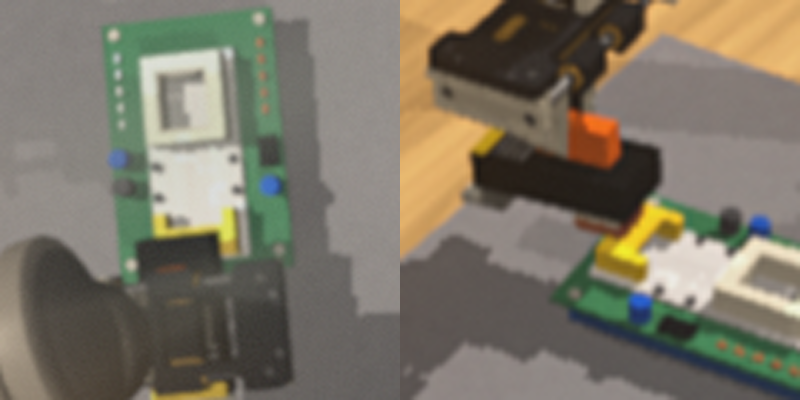

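Call:
servo_tool:
  linear:
    - [-0.02,0,0]
    - [-0.012,0,0.008]
    - [-0.012,0,0.008]
    - [-0.012,0,0.008]
    - [-0.012,0,0.008]
    - [-0.008,0,0.008]
    - [0,0,0]
    - [0,0,0]
  spin: [0,0,0,0,0,0,0,0]

```text
time: 9.8
tool_pos: [402.4, 210.9, 80.6]
tcp_rot: [3.142, 0.0, 0.085]
contact_force: [0.3, 0.9, 2.0]
grip_width: 15.8
finger_force: 30.0
```

```bash
python3 - <<'E'
from h import *
T,S=cap("top"),cap("scene");print(monitor.get_obs()["moment"])
R=lambda i,x,y,w,h:cv2.resize(i[y:y+h,x:x+w],(400,400),interpolation=cv2.INTER_CUBIC)
cv2.imwrite("pics/h3.png",np.hstack([R(T["frame"],90,180,140,140),R(S["frame"],240,80,100,100)]))
E
```

```text
[ 0.16795095 -0.5640375  -0.028482  ]
```

View pics/h3.png

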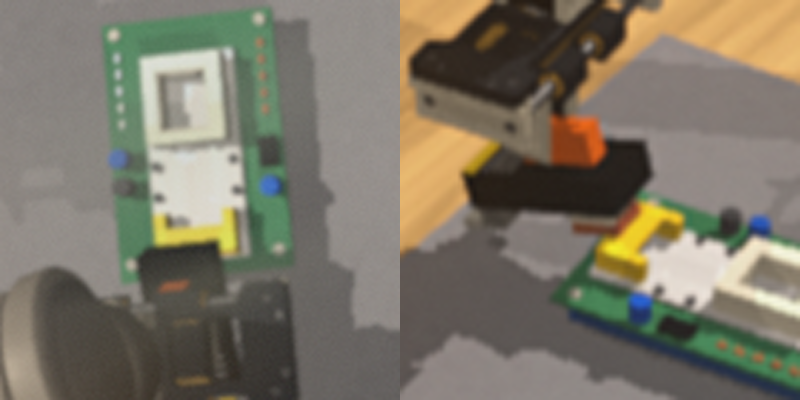

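The module is now tilted with its tongue end low. I'll measure the tilt from the scene view, using rays onto the module's -y side plane.

```bash
cat > tilt.py <<'E'
from h import *
S=cap("scene");o=monitor.get_obs();t=o["tool_pos"];yaw=o["tcp_rot"][2]
ex=np.array([np.cos(yaw),np.sin(yaw),0]);ey=np.array([-ex[1],ex[0],0])
def side(uv,yo):  # returns (x,z) relative to TCP on plane y=yo of tool
    p,d=ray(S,uv);q=p+d*((yo-(p-t)@ey)/(d@ey));return (q-t)@ex,(q-t)[2]
def pix(x,y,z): return proj(S,t+x*ex+y*ey+np.array([0,0,z]))[0]
if __name__=="__main__":
    g=S["frame"].astype(np.float32).max(2)
    # body bottom edge on -y face: scan columns of tool-x from -40..50, z downward, find brightest step
    pts=[]
    for x in range(-45,52,6):
        zs=np.arange(20,-75,-1.);P=np.float32([pix(x,-25,z) for z in zs])
        v=cv2.remap(g,P[:,:1],P[:,1:],cv2.INTER_LINEAR).ravel()
        print(x," ".join(f"{a:.0f}" for a in v[::3]))
E
python3 tilt.py
```

```text
-45 122 134 181 228 230 226 226 228 228 226 222 212 183 139 127 144 155 169 188 203 201 181 159 145 136 126 122 126 126 110 98 94
-39 121 136 172 211 227 228 227 223 215 203 189 168 123 67 39 36 44 54 63 68 76 95 119 125 117 106 98 97 96 96 96 95
-33 125 139 178 214 226 220 207 192 178 157 121 76 47 39 39 40 40 38 38 38 48 73 95 101 98 95 96 96 96 96 96 97
-27 123 133 167 200 198 183 164 132 92 68 58 45 40 40 39 40 40 39 39 42 51 63 69 72 78 89 97 95 90 86 89 95
-21 123 130 148 159 138 98 73 70 70 63 50 42 39 40 39 39 39 39 41 48 60 68 68 70 84 104 110 88 78 82 91 98
-15 121 122 111 88 71 69 69 67 63 54 44 39 38 39 39 39 39 39 45 59 73 72 73 82 105 121 112 99 100 116 129 121
-9 119 123 113 93 75 67 65 63 55 44 39 39 40 39 39 38 37 38 48 69 86 102 117 127 130 130 129 129 130 134 136 128
-3 124 127 121 100 75 59 46 40 39 39 37 39 39 37 37 36 39 58 94 125 134 133 131 131 130 129 128 128 130 137 145 143
3 129 127 116 102 87 60 41 38 39 39 38 38 38 37 36 37 51 87 124 138 134 131 132 132 131 130 128 129 131 135 143 144
9 126 123 115 97 68 41 36 38 37 38 38 38 37 37 36 42 70 113 139 136 130 131 130 130 129 129 128 128 129 134 141 145
15 117 118 115 94 54 37 37 38 39 36 37 39 37 36 34 49 95 138 142 133 129 128 128 128 128 128 127 127 129 136 144 148
21 134 134 118 72 41 37 38 37 37 37 37 37 36 35 42 78 126 144 137 129 127 128 129 130 129 127 128 128 129 135 141 133
27 134 124 88 49 36 37 37 37 36 37 37 36 35 38 62 104 131 132 128 127 128 129 129 129 128 129 127 128 133 140 135 114
33 131 108 65 39 36 39 37 37 37 37 36 36 36 44 74 110 121 118 119 123 128 129 128 129 128 129 128 125 117 105 95 86
39 123 88 46 37 40 38 36 36 35 36 37 35 37 58 94 112 106 102 111 124 129 129 129 128 123 113 100 90 83 81 81 82
45 111 63 41 39 39 38 36 36 36 36 35 35 45 75 105 111 102 105 118 126 124 116 106 95 86 84 91 99 97 88 84 92
51 49 38 40 40 37 36 37 37 37 36 35 39 63 98 115 106 100 105 110 113 124 131 120 117 122 137 152 150 122 95 88 101
```

Edge slopes of 0.285 (bottom) and 0.29 (top) give a tilt of about 16°, which is in range. I'll lift and carry it over the dock.

Call:
servo_tool:
  linear:
    - [-0.01,0,-0.1]
    - [0,0,-0.2]
    - [0.12,0,0]
    - [0.2,0,0]
    - [0.2,0,0]
    - [0.2,0,0]
    - [0,0,0]
    - [0,0,0]
  spin: [0,0,0,0,0,0,0,0]

```text
time: 10.95
tool_pos: [542.0, 222.5, 139.1]
tcp_rot: [3.141, 0.005, 0.085]
contact_force: [0.3, 0.1, -4.2]
grip_width: 15.9
finger_force: 30.0
```

```bash
python3 - <<'E'
from h import *
T,S=cap("top"),cap("scene");o=monitor.get_obs();print(o["tool_pos"],o["tcp_rot"],o["contact_force"])
R=lambda i,x,y,w,h:cv2.resize(i[y:y+h,x:x+w],(400,400),interpolation=cv2.INTER_CUBIC)
cv2.imwrite("pics/h4.png",np.hstack([R(T["frame"],90,180,100,100),R(S["frame"],260,70,110,110)]))
E
```

```text
[542.22450373 222.72548042 140.01318509] [3.14109518e+00 2.77317065e-03 8.50713141e-02] [ 0.34801067  1.55255802 -2.28602479]
```

View pics/h4.png

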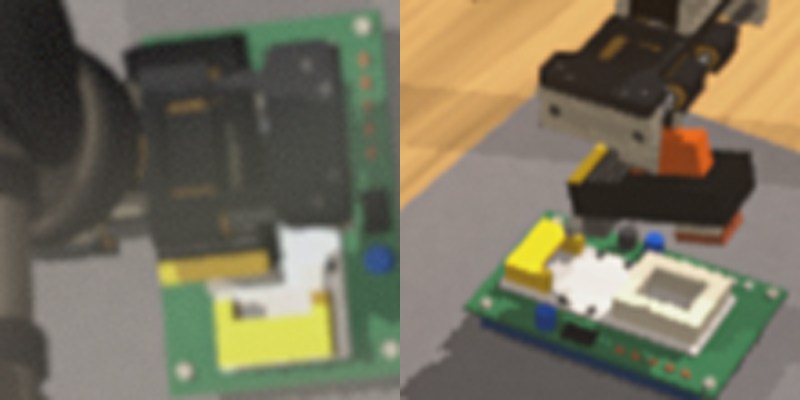

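```bash
python3 - <<'E'
from h import *
T=cap("top");o=monitor.get_obs();t=o["tool_pos"];yaw=np.radians(4.81)
ex=np.array([np.cos(yaw),np.sin(yaw)]);ey=np.array([-ex[1],ex[0]]);D=np.array([530.9,221.4])
hsv=cv2.cvtColor(T["frame"],cv2.COLOR_BGR2HSV)
def prof(xs,z,o,y0,y1):
    ys=np.arange(y0,y1,1.5)
    P=np.float32([proj(T,[*(o+x*ex+y*ey),z])[0] for x in xs for y in ys])
    f=T["frame"].astype(np.float32);m=f[:,:,2]-f[:,:,0]
    v=cv2.remap(m,P[:,:1],P[:,1:],cv2.INTER_LINEAR).reshape(len(xs),-1).mean(0)
    h=v.max()*.5;i=np.where(v>h)[0];a,b=i[0],i[-1]
    e1=ys[a]-1.5*(v[a]-h)/(v[a]-v[a-1]);e2=ys[b]+1.5*(v[b]-h)/(v[b]-v[b+1])
    print(xs,z,"edges",e1.round(2),e2.round(2),"centre",((e1+e2)/2).round(2),"w",(e2-e1).round(1),"max",v.max())
print("TCP dock",(t[:2]-D)@ex,(t[:2]-D)@ey)
for dz in(119,122,125): prof([-45,-43,-41],dz,t[:2],-40,40)
prof([-70,-67,-64,-61,-58],44.5,D,-40,40)
prof([-70,-66],44.5,D,-40,40);prof([-62,-58],44.5,D,-40,40)
P=[onz(T,q,26)[:2] for q in((135.5,272.3),(187.2,266.9),(180.1,186.))]
print("screws dock",[((p-D)@ex,(p-D)@ey) for p in P])
E
```

```text
TCP dock 11.673475355822601 0.4248841430803378
[-45, -43, -41] 119 edges -22.33 28.64 centre 3.16 w 51.0 max 120.91211
[-45, -43, -41] 122 edges -23.16 27.59 centre 2.21 w 50.7 max 121.43424
[-45, -43, -41] 125 edges -24.06 26.55 centre 1.24 w 50.6 max 122.78906
[-70, -67, -64, -61, -58] 44.5 edges -29.21 28.86 centre -0.18 w 58.1 max 131.217
[-70, -66] 44.5 edges -29.12 28.89 centre -0.11 w 58.0 max 131.14648
[-62, -58] 44.5 edges -29.31 28.8 centre -0.26 w 58.1 max 131.73242
screws dock [(np.float64(-75.65477194470857), np.float64(53.1685851781823)), (np.float64(-75.73606788634994), np.float64(-53.03428869379288)), (np.float64(89.66098658130797), np.float64(-53.065992046029464))]
```

The left half shows the stripe at about (215,270) and the lip below it at (275,330). The module is about 2.5 mm to +y of the lip. I'll correct that while lowering, then re-measure close to the carrier.

Call:
servo_tool:
  linear:
    - [0.02,0.0125,0.05]
    - [0,0,0.08]
    - [0,0,0.04]
    - [0,0,0]
    - [0,0,0]
    - [0,0,0]
    - [0,0,0]
    - [0,0,0]
  spin: [0,0,0,0,0,0,0,0]

```text
time: 12.1
tool_pos: [548.1, 220.7, 106.9]
tcp_rot: [3.142, -0.0, 0.085]
contact_force: [0.1, -0.4, -3.5]
grip_width: 15.9
finger_force: 30.0
```

```bash
cat > rel.py <<'E'
from h import *
T=cap("top");o=monitor.get_obs();t=o["tool_pos"];yaw=np.radians(4.81)
ex=np.array([np.cos(yaw),np.sin(yaw)]);ey=np.array([-ex[1],ex[0]]);D=np.array([530.9,221.4])
def prof(xs,z,o,ys,ax=0):
    st=ys[1]-ys[0]
    P=np.float32([proj(T,[*(o+(x*ex+y*ey if not ax else y*ex+x*ey)),z])[0] for x in xs for y in ys])
    f=T["frame"].astype(np.float32);m=f[:,:,2]-f[:,:,0]
    v=cv2.remap(m,P[:,:1],P[:,1:],cv2.INTER_LINEAR).reshape(len(xs),-1).mean(0)
    h=v.max()*.5;i=np.where(v>h)[0];a,b=i[0],i[-1]
    e1=ys[a]-st*(v[a]-h)/(v[a]-v[a-1]);e2=ys[b]+st*(v[b]-h)/(v[b]-v[b+1])
    print(xs,z,"edges",e1.round(2),e2.round(2),"centre",((e1+e2)/2).round(2),"w",(e2-e1).round(1))
print("TCP",t,"dock",(t[:2]-D)@ex,(t[:2]-D)@ey,"F",o["contact_force"],"yaw",np.degrees(o["tcp_rot"][2]))
prof([-45,-43,-41],t[2]-17.7,D+((t[:2]-D)@ex)*ex,np.arange(-40,40,1.5))
prof([-68,-66,-64],44.5,D,np.arange(-40,40,1.5))
prof([-10,0,10],t[2]-17.7,t[:2],np.arange(-60,-30,1.),1)
E
python3 rel.py
```

```text
TCP [548.06585349 220.73204366 106.83690924] dock 17.049390151243884 -2.104991030997895 F [ 0.26185452 -0.0153429  -3.86390016] yaw 4.857463854071941
[-45, -43, -41] 89.1369092378555 edges -25.15 26.13 centre 0.49 w 51.3
[-68, -66, -64] 44.5 edges -29.19 28.88 centre -0.15 w 58.1
[-10, 0, 10] 89.1369092378555 edges -46.77 -35.83 centre -41.3 w 10.9
```

Call:
servo_tool:
  linear:
    - [0,0.002,0.02]
    - [0,0,0.02]
    - [-0.02,0,0]
    - [-0.02,0,0]
    - [-0.02,0,0]
    - [-0.02,0,0]
    - [-0.01,0,0]
    - [0,0,0]
  spin: [0,0,0,0,0,0,0,0]

```text
time: 13.15
tool_pos: [530.1, 218.8, 98.8]
tcp_rot: [3.142, -0.0, 0.085]
contact_force: [-0.6, -0.1, -4.0]
grip_width: 15.6
finger_force: 30.0
```

```bash
python3 rel.py
```

```text
TCP [530.20378351 218.80492288  98.78000475] dock -0.9113663698961622 -2.5275588976180177 F [ 0.67843518  0.82085658 -3.97551124] yaw 4.857162102811522
[-45, -43, -41] 81.08000474910372 edges -25.62 25.0 centre -0.31 w 50.6
[-68, -66, -64] 44.5 edges -28.83 28.87 centre 0.02 w 57.7
[-10, 0, 10] 81.08000474910372 edges -60.53 -36.15 centre -48.34 w 24.4
```

Call:
servo_tool:
  linear:
    - [-0.015,0,0]
    - [-0.015,0,0]
    - [-0.015,0,0]
    - [-0.01,0,0]
    - [0,0,0]
    - [0,0,0]
    - [0,0,0]
    - [0,0,0]
  spin: [0,0,0,0,0,0,0,0]

```text
time: 14.2
tool_pos: [519.3, 217.9, 98.7]
tcp_rot: [3.142, -0.0, 0.085]
contact_force: [3.6, 1.1, -6.8]
grip_width: 15.7
finger_force: 30.0
```

Call:
servo_tool:
  linear:
    - [0.005,0,0.008]
    - [0,0,0]
    - [-0.01,0,0]
    - [-0.01,0,0]
    - [0,0,0]
    - [0,0,0]
    - [0,0,0]
    - [0,0,0]
  spin: [0,0,0,0,0,0,0,0]

```text
time: 15.2
tool_pos: [516.6, 217.6, 97.3]
tcp_rot: [-3.142, -0.001, 0.085]
contact_force: [2.1, -0.5, -3.5]
grip_width: 15.8
finger_force: 30.0
```

Call:
servo_tool:
  linear:
    - [-0.005,0,0]
    - [-0.005,0,0]
    - [0,0,0]
    - [0,0,0]
    - [0,0,0]
    - [0,0,0]
    - [0,0,0]
    - [0,0,0]
  spin: [0,0,0,0,0,0,0,0]

```text
time: 16.2
tool_pos: [515.7, 217.6, 97.8]
tcp_rot: [-3.141, -0.004, 0.085]
contact_force: [6.2, 0.7, -2.9]
grip_width: 16.2
finger_force: 30.0
```

The tongue is under the lip and against the stop wall (Fx 6 N). Now I'll swing the plug end down along the arc about the toe.

Call:
servo_tool:
  linear:
    - [0,0,0.007]
    - [0.013,0,0.009]
    - [0.013,0,0.009]
    - [0.012,0,0.01]
    - [0,0,0]
    - [0,0,0]
    - [0,0,0]
    - [0,0,0]
  spin: [0,0,0,0,0,0,0,0]

```text
time: 17.2
tool_pos: [522.6, 218.3, 91.2]
tcp_rot: [-3.141, -0.002, 0.085]
contact_force: [4.5, 0.5, 5.2]
grip_width: 15.7
finger_force: 30.0
```

```bash
python3 rel.py; python3 tilt.py | awk '{print $1, $10,$11,$12,$13,$14,$15,$16,$17,$18,$19,$20,$21,$22}' | sed -n '8,17p'
```

```text
TCP [522.57147382 218.31450994  91.16141985] dock -8.557918885721872 -2.3762620959331 F [3.08050298 0.43825507 5.04484528] yaw 4.853996736411423
[-45, -43, -41] 73.46141985332748 edges -36.83 26.39 centre -5.22 w 63.2
[-68, -66, -64] 44.5 edges -28.86 28.88 centre 0.01 w 57.7
[-10, 0, 10] 73.46141985332748 edges -60.53 -37.28 centre -48.91 w 23.3
-3 36 35 34 35 34 33 33 28 47 120 193 222 217
3 35 34 34 34 33 33 30 37 84 157 209 226 222
9 35 33 33 33 33 32 30 43 101 183 225 227 226
15 34 34 33 33 32 31 31 68 153 219 230 222 213
21 33 33 34 33 33 30 37 82 146 177 168 157 162
27 33 32 33 32 31 30 40 79 124 144 148 154 168
33 33 33 33 33 32 34 56 91 110 105 104 126 160
39 32 33 34 33 32 39 68 99 109 101 110 136 165
45 33 34 33 31 32 46 85 114 106 100 116 148 174
51 33 33 32 31 35 62 99 109 102 106 127 156 180
```

Call:
servo_tool:
  linear:
    - [0.008,0,0.007]
    - [0.008,0,0.008]
    - [0.008,0,0.008]
    - [0.006,0,0.008]
    - [0,0,0]
    - [0,0,0]
    - [0,0,0]
    - [0,0,0]
  spin: [0,0,0,0,0,0,0,0]

```text
time: 18.3
tool_pos: [528.7, 218.9, 85.9]
tcp_rot: [-3.141, -0.003, 0.085]
contact_force: [1.0, 0.1, 12.3]
grip_width: 15.7
finger_force: 30.0
```

Call:
servo_tool:
  linear:
    - [0.005,0,0.005]
    - [0.005,0,0.005]
    - [0.005,0,0.005]
    - [0.003,0,0.005]
    - [0,0,0]
    - [0,0,0]
    - [0,0,0]
    - [0,0,0]
  spin: [0,0,0,0,0,0,0,0]

```text
time: 19.3
tool_pos: [532.4, 219.2, 81.1]
tcp_rot: [-3.141, -0.003, 0.085]
contact_force: [4.7, 0.1, 5.0]
grip_width: 15.8
finger_force: 30.0
```

```bash
python3 tilt.py | awk '{print $1, $10,$11,$12,$13,$14,$15,$16,$17,$18,$19,$20,$21,$22}' | sed -n '8,17p'; python3 - <<'E'
from h import *
S=cap("scene");print(monitor.get_obs()["moment"]);cv2.imwrite("pics/h5.png",cv2.resize(S["frame"][80:200,250:400],(750,600),interpolation=cv2.INTER_CUBIC))
E
```

```text
-3 34 34 34 33 33 33 31 34 56 100 134 140 142
3 33 34 32 32 33 32 31 32 53 102 146 153 143
9 34 34 33 32 33 32 30 33 59 113 153 161 147
15 34 34 33 32 33 33 31 36 72 127 163 164 148
21 33 32 33 33 33 32 31 40 76 128 161 161 146
27 33 32 33 32 32 32 31 42 80 131 162 163 144
33 34 33 32 33 32 32 29 39 84 141 169 165 147
39 33 33 32 32 33 31 30 42 88 145 169 161 146
45 34 33 32 33 33 31 31 51 96 142 167 165 149
51 34 33 32 32 32 31 32 52 96 142 165 165 148
[ 0.08116797 -0.4050795   0.01068508]
```

View pics/h5.png

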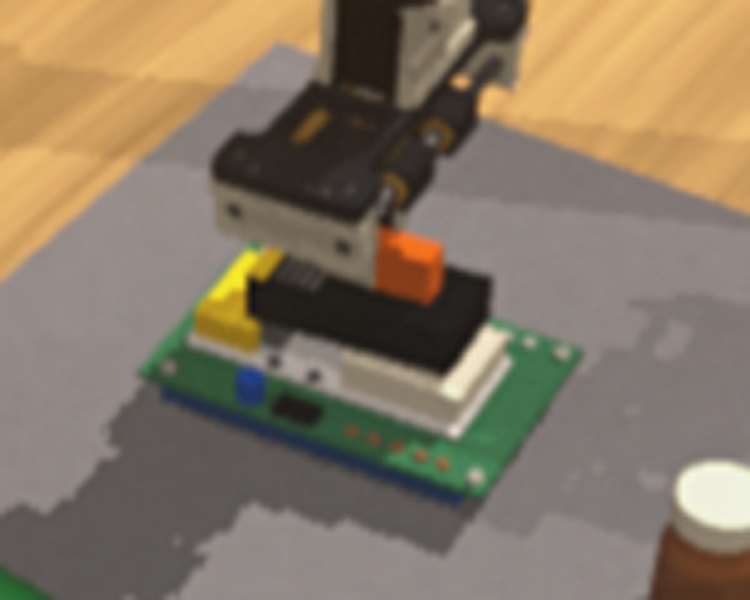

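The module is nearly flat in the socket and the plug is in (body front edge at about (450,360)). I'll press further to feel for the bottom.

Call:
servo_tool:
  linear:
    - [0,0,0.005]
    - [0,0,0.005]
    - [0,0,0.005]
    - [0,0,0]
    - [0,0,0]
    - [0,0,0]
    - [0,0,0]
    - [0,0,0]
  spin: [0,0,0,0,0,0,0,0]

```text
time: 20.4
tool_pos: [534.1, 219.4, 79.0]
tcp_rot: [-3.141, -0.007, 0.085]
contact_force: [8.4, 0.7, 6.8]
grip_width: 16.0
finger_force: 30.0
```

Call:
servo_tool:
  linear:
    - [0.008,0,0]
    - [0,0,0.005]
    - [0,0,0.005]
    - [0,0,0.005]
    - [0,0,0]
    - [0,0,0]
    - [0,0,0]
    - [0,0,0]
  spin: [0,0,0,0,0,0,0,0]

```text
time: 21.4
tool_pos: [535.2, 219.5, 77.7]
tcp_rot: [-3.141, -0.007, 0.085]
contact_force: [1.5, -1.4, 21.2]
grip_width: 15.7
finger_force: 30.0
```

Call:
servo_tool:
  linear:
    - [0,0,0]
    - [0,0,0]
    - [0,0,0]
    - [0,0,0]
    - [0,0,-0.03]
    - [0,0,-0.1]
    - [0,0,-0.15]
    - [0,0,0]
  spin: [0,0,0,0,0,0,0,0]
  hand: 1

```text
time: 22.4
tool_pos: [533.5, 219.3, 131.7]
tcp_rot: [-3.141, -0.003, 0.085]
contact_force: [-0.7, 0.0, 0.8]
grip_width: 89.5
finger_force: 0.0
```

Call:
servo_tool:
  linear:
    - [0.07,0,0]
    - [0,0,0]
    - [0,0,0]
    - [0,0,0]
    - [0,0,0]
    - [0,0,0]
    - [0,0,0.05]
    - [0,0,0]
  spin: [0,0,0,0,0,0,0,0]
  hand: -1

```text
time: 23.4
tool_pos: [546.1, 220.0, 118.7]
tcp_rot: [3.141, 0.002, 0.085]
contact_force: [-0.5, -1.4, -0.9]
grip_width: 16.4
finger_force: 0.0
```

Call:
servo_tool:
  linear:
    - [0.06,0,0.05]
    - [0,0,0.025]
    - [0,0,0.01]
    - [0,0,0.005]
    - [0,0,0.005]
    - [0,0,0.005]
    - [0,0,0.005]
    - [0,0,0]
  spin: [0,0,0,0,0,0,0,0]

```text
time: 24.4
tool_pos: [558.9, 221.3, 99.3]
tcp_rot: [-3.142, -0.0, 0.085]
contact_force: [-1.4, -0.6, 3.4]
grip_width: 0.2
finger_force: 1.6
```

Contact is at z of about 99 mm, which is the fully-home height of the rib top. One firm press to make sure.

Call:
servo_tool:
  linear:
    - [0,0,0.005]
    - [0,0,0.005]
    - [0,0,0.005]
    - [0,0,0]
    - [0,0,0]
    - [0,0,0]
    - [0,0,0]
    - [0,0,0]
  spin: [0,0,0,0,0,0,0,0]

```text
time: 25.4
tool_pos: [559.1, 221.4, 99.1]
tcp_rot: [-3.141, -0.002, 0.085]
contact_force: [-7.6, -2.9, 21.6]
grip_width: -0.1
finger_force: 10.5
```

Call:
servo_tool:
  linear:
    - [0,0,-0.1]
    - [0,0,-0.25]
    - [0,0,-0.25]
    - [-0.25,0.25,0]
    - [-0.25,0.25,0]
    - [-0.2,0.25,0]
    - [0,0,0]
    - [0,0,0]
  spin: [0,0,0,0,0,0,0,0]

```text
time: 26.4
tool_pos: [444.1, 73.8, 216.3]
tcp_rot: [-3.141, -0.002, 0.084]
contact_force: [0.5, -0.1, 0.8]
grip_width: 0.3
finger_force: 0.0
```

```bash
python3 - <<'E'
from h import *
T,S=cap("top"),cap("scene");print(monitor.get_obs()["tool_pos"],monitor.get_obs()["contact_force"])
R=lambda i,x,y,w,h:cv2.resize(i[y:y+h,x:x+w],(400,400),interpolation=cv2.INTER_CUBIC)
cv2.imwrite("pics/h6.png",np.hstack([R(T["frame"],105,175,110,110),R(S["frame"],265,90,110,110)]))
E
```

```text
[444.29731376  74.45003306 215.95024805] [-0.64691734  0.23492215  0.32819366]
```

View pics/h6.png

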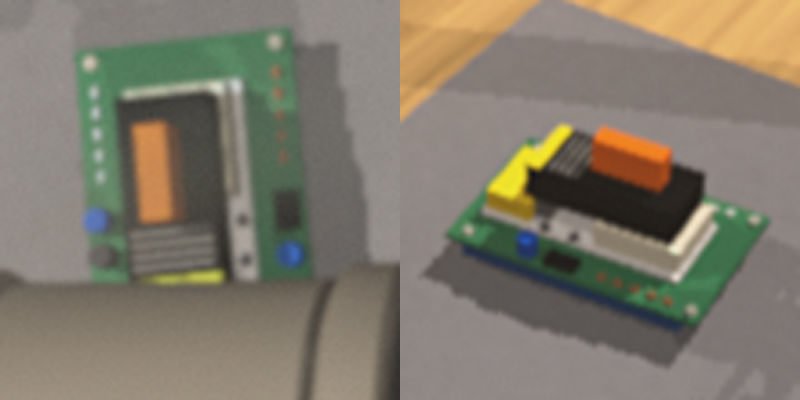

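The module lies flat and home: the body is level at about (615,190), its bottom is on the socket block, and the tongue is under the lip. The gripper is clear of everything.

```bash
python3 -c "
from plant import workorder
print(workorder.close_job())"
```

```text
the job is handed in; nothing more can be done
None
```

The relay module is in place: tongue under the yellow lip, plug in the white socket, flat under a 21 N press (no separate click detected), and let go; the job was handed in at about 26.5 s of 51 s, but no verdict came back.

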